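Slide the slotted weights home in their storage block

TASK

The two slotted brass weights are standing loose on top of their storage block. With the fingertips, push each one across the top until it drops into the round recess of its own size, the bigger weight in the wider recess and the smaller in the narrower one, both sitting flat on the bottom. Only push them: do not pick them up or push them off the block, and leave the other things where they are.

Things in the scene. Friction and masses are not known exactly. Their poses are not given: they have to be found in the camera images.
- block: Plain aluminium storage block on a black rubber foot, fixed to the table (it cannot move), 150 mm (its x) by 200 mm (its y) by 18 mm high; origin at the centre of its underside, z up. Its flat top, 18 mm above the table, has two round recesses 7 mm deep with flat floors, side by side in the half towards its +x; the weights start in the half towards -x.
- wide_recess (a point): Centre of the mouth (level with the block's top) of the wider recess: 36 mm across, 7 mm deep, at x = +30, y = +50 mm on the block. Axes as the block's. It takes the bigger weight.
- narrow_recess (a point): Centre of the mouth of the narrower recess: 29 mm across, 7 mm deep, at x = +30, y = -50 mm on the block. Axes as the block's. It takes the smaller weight.
- big_weight: Bigger brass slotted weight, a disc 32 mm across and 14 mm thick, about 0.1 kg, standing flat on the block's top; origin at the centre of its underside, z up. It starts on either side of the block. Seated, it stands 7 mm above the block's top.
- small_weight: Smaller brass slotted weight, a disc 25 mm across and 12 mm thick, about 0.05 kg, standing flat on the block's top; origin at the centre of its underside, z up. It starts on whichever side the bigger one does not. Seated, it stands 5 mm above the block's top. (It would also drop into the wider recess, which is wrong.)
- end_cap: Black rubber cap, 21 mm across and 16 mm high, standing on the block's top between the two recesses, near the +x edge; origin at the centre of its underside. Not part of the job.
- pocket_compass: Black round pocket compass, 48 mm across, 12 mm high, lying on the table beside the block's -y side; origin at the centre of its underside. Not part of the job.
- spirit_level: Small bar-shaped spirit level, 14 x 80 x 14 mm (long along its y), lying on the table beside the block's +y side; origin at the centre of its underside. Not part of the job.
- stopwatch: White hand stopwatch, 76 x 53 x 14 mm, lying on the table far to the left; origin at the centre of its underside. Not part of the job.
- screwdriver: Blue-handled screwdriver, 178 mm long (along its y), 24 mm high, lying on the table to the right of the block; origin at the centre of its underside. Not part of the job.

How it is judged:
By the outcome, as a careful person would: the job done as asked, in the order asked, and still so for the second after the job is handed in, with the robot touching nothing.
It also fails if it takes over 64 s, if anything falls off the work surface, if the arm or the gripper's body presses on something with over 40 N, if the wrist force passes 120 N, or if a joint passes its speed limit or range.

ROBOT

A 7-joint arm with a two-finger parallel gripper is mounted at the origin on a cart in front of the work surface, level with it; the furniture and walls round the work are solid. World frame = base frame: x ahead of the robot, y to its left, z up, the work surface at z = 0. Lengths are in m, angles in rad, forces in N, time in s.
With the tool pointing down it reaches from about 0.425 to 0.875 m from the base axis. Payload 8.4 kg.
Tool frame: the origin (TCP) lies on the centre line of the jaws, within the pads' length; the fingertips stand 11 mm ahead of it and the grasp point (between the pads) lies 8 mm behind it; z points along the fingers, y is the line along which they close (so a half turn about z gives the same grasp; the last joint's range is limited). The gripper opens to 85 mm and grips with 20 to 120 N. Pads are 22 mm wide; open, the fingers measure 114 mm over their backs; the gripper's body (76 mm by 85 mm) begins 54 mm behind the grasp point. The pads swing forward as they close: fully open they stand 13 mm farther back than shut.
Start: joints at [-1.317, 0.333, 0.04, 1.465, -0.013, 1.343, -0.059], TCP at [0.225, 0.61, 0.242] pointing down, gripper open.
Joint ranges: [-2.58, 2.58], [-0.38, 2.09], [-1.3, 1.39], [0.25, 2.4], [-1.5, 4.64], [0.08, 2.09], [-2.65, 2.65]. Speed limits (rad/s): [2.22, 2.22, 2.79, 2.79, 3.14, 3.14, 3.14].

INTERFACE

Orientations are given as a unit quaternion [x, y, z, w].
In Python, from bench import bot gives the robot as it stands.
- The arm moves only by the shell command python3 -m creep 'ROWS'. ROWS is text: rows parted by semicolons, each of 5 numbers parted by spaces: the finger opening in m, from 0 to 0.0854, then the shift along the world's x, y, z in m, then the turn about the world's z in rad. A call has 1 to 20 rows; each row shifts and turns the commanded pose from where the row before left it; what a row does not reach is not made up. A row lasts 1/12 s, in which the tool goes at most 41.7 mm and 7.16 degrees, less where a joint would pass 70% of its speed; a pose out of reach is approached as far as the arm can. A call is refused whole if a number of a shift passes 0.0417 or a number of a turn 0.125, either way. A call with a gripper value outside its range is refused whole. The fingers move at their own pace and stop on an object; the grip force is fixed at half the most. Time passes only in rows, so rows that do not move let the fingers close. It gives the time, the measured TCP pose, the force, the opening and the grip force at its end, in the units of the state.
- bot.observe(): the state, without advancing time (a new reading comes with each control period).
- bot.capture(name): name is "scene" or "top" or "wrist"; returns a dict with "img" (480x640x3 uint8, red, green, blue), "K" (3x3 intrinsics, pixels), "R" (3x3) and "t" (3): a world point X has camera coordinates R X + t. Camera axes: x right, y down, z forward; pixel columns grow to the right and rows downward; lengths in m; the calibration is good to about 2 mm. A picture is of the moment at which its call begins. There is no depth.
- bot.job_done(): hands the job in; it is judged then, once.
The state is a dict: "clock": time; "qpos": joint angles; "joint_vel": joint speeds; "tau": joint torques, N m; "ee_pos": TCP position; "orientation": TCP orientation; "contact_force": force on the tool from outside, world axes, zero at the start; "ft_torque": the same for the moment, N m; "opening": opening from 0.0 (shut) to 1.0 (fully open); "finger_force": force on a finger pad.
Only numpy, scipy, OpenCV 4.12 (cv2) and the standard library are available. Lean on these libraries where they do the work, as an engineer would, in place of code of your own. Each camera call takes 0.05 s, during which the arm holds its last target. There are 200 camera calls.

## Working session

There is one attempt and no reset: what is moved stays moved. The work goes in short steps, Python scripts to look and compute and a shell command to move; the robot and the scene stay as the last step left them, time stands still between calls to the robot, and variables do not carry over. Pictures are saved under pics/ and viewed, at most 10 in all, crops included, and the job is handed in when it is done.

```bash
mkdir -p pics
python3 - <<'E'
from bench import bot
import cv2
for n in ("top","scene"):
    c=bot.capture(n); cv2.imwrite(f"pics/{n}0.png",c["img"][:,:,::-1]); print(n,c["K"].tolist(),c["R"].tolist(),c["t"].tolist())
s=bot.observe();print(s)
E
```

```text
top [[492.656143866911, 0.0, 319.4870123045444], [0.0, 492.656143866911, 242.28116647361756], [0.0, 0.0, 1.0]] [[0.022462596658240866, -0.999664754370055, -0.012876747323257606], [-0.9904553664675592, -0.020499960465986622, -0.13630083879604582], [0.13599117172442432, 0.015815514255022783, -0.9905838029777527]] [0.06845215935100926, 0.5600054059544947, 1.0429479712470933]
scene [[456.04155106630907, 0.0, 313.76238908468946], [0.0, 456.04155106630907, 239.11959699527878], [0.0, 0.0, 1.0]] [[0.5297337336042778, -0.8480910023128598, 0.01112759082824834], [-0.4660966825808757, -0.30204377214320727, -0.8315788851315339], [0.7086155897020435, 0.4353288544370463, -0.5552951778340547]] [-0.2556267169940885, 0.30135033115720805, 0.8838920853144717]
{'clock': 0.1, 'qpos': array([-1.3172058 ,  0.33381549,  0.03984233,  1.46619613, -0.01342725,
        1.34329193, -0.05851415]), 'joint_vel': array([ 3.30400259e-04, -2.67578981e-03, -3.07249955e-04, -3.13173943e-03,
       -6.03813563e-04,  9.75797370e-05,  3.47848051e-04]), 'tau': array([ 4.14697017e-03, -6.60029340e+01,  1.37046441e+00, -4.06470966e+01,
        1.70165487e-02,  8.99636390e-03, -1.80316630e-05]), 'ee_pos': array([0.22444419, 0.6095928 , 0.24151925]), 'orientation': array([ 1.75485229e-01,  9.84481799e-01, -7.16155899e-04, -9.76986463e-05]), 'contact_force': array([ 0.22022156, -0.36794386, -0.11430485]), 'ft_torque': array([ 0.02333162, -0.05432804,  0.00911802]), 'finger_force': 0.0, 'opening': 1.0043642042027154}
```

View pics/top0.png

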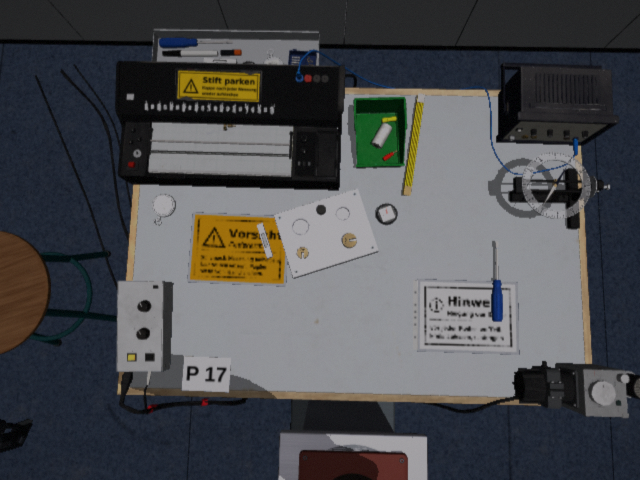

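The top view shows the block centred near (326,233). The smaller weight is near (303,253), the bigger near (349,240), the wide recess near (301,227) and the narrow one near (343,213). Next I'll enlarge it.

Run:
```python
import cv2
i=cv2.imread("pics/top0.png")[180:285,250:400]
cv2.imwrite("pics/crop0.png",cv2.resize(i,None,fx=5,fy=5,interpolation=cv2.INTER_CUBIC))
```

```text
(no output)
```

View pics/crop0.png

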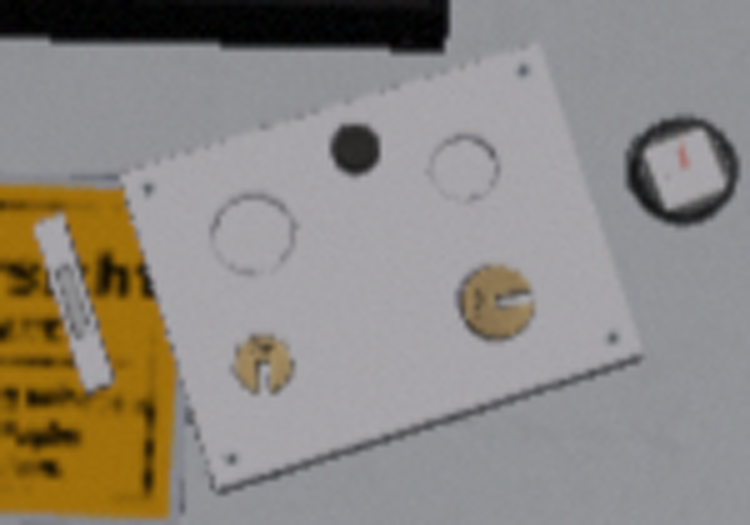

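```bash
cat > h.py <<'E'
import numpy as np
def px2w(c,uv,z):
    d=c["R"].T@np.linalg.solve(c["K"],[uv[0],uv[1],1]); o=-c["R"].T@c["t"]
    return o+d*(z-o[2])/d[2]
def w2px(c,X):
    p=c["K"]@(c["R"]@np.array(X)+c["t"]); return p[:2]/p[2]
E
python3 - <<'E'
from bench import bot
from h import *
c=bot.capture("top")
f=lambda u,v,z: px2w(c,((u+.5)/5-.5+250,(v+.5)/5-.5+180),z)[:2]
# corners in block coords
src=np.array([[75,100],[75,-100],[-75,-100],[-75,100]])/1e3
dst=np.array([f(*p,.018) for p in [(122,172),(540,43),(640,355),(217,491)]])
m=dst.mean(0); S=src; D=dst-m
th=np.arctan2((S[:,0]*D[:,1]-S[:,1]*D[:,0]).sum(),(S*D).sum())
R=np.array([[np.cos(th),-np.sin(th)],[np.sin(th),np.cos(th)]])
print("centre",m,"yaw",th); print("resid mm",(dst-(S@R.T+m))*1e3)
for n,p in dict(small=(263,364,.030),big=(496,302,.032),wide=(253,234,.018),narrow=(464,168,.018),cap=(355,149,.034)).items():
    w=f(*p); print(n,w.round(4),"block mm",((w-m)@R*1e3).round(1))
E
```

```text
centre [0.58407391 0.06771024] yaw 0.3247981417057187
resid mm [[ 0.35341388 -1.37626589]
 [-0.11461893  0.24856703]
 [ 0.30723453  1.87027952]
 [-0.54602948 -0.74258066]]
small [0.5363 0.1183] block mm [-29.2  63.2]
big [0.5658 0.016 ] block mm [-33.9 -43.2]
wide [0.5964 0.125 ] block mm [30.  50.4]
narrow [0.6285 0.0307] block mm [ 30.3 -49.3]
cap [0.633  0.0798] block mm [50.2 -4.2]
```

View pics/scene0.png

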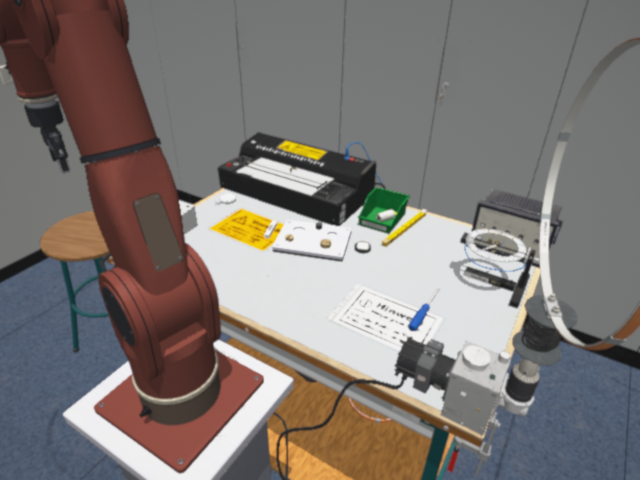

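The scene view shows the way across is clear at the present height. The instrument box on the left is low, and the block top holds only the weights and the cap. I'll go behind the big weight with the fingers parted by 16 mm, to make a V that the disc sits in.

```bash
python3 -m creep '0.016 0.0175 -0.034 0 -0.083;0.016 0.0175 -0.034 0 -0.083;0.016 0.0175 -0.034 0 -0.083;0.016 0.0175 -0.034 0 -0.083;0.016 0.0175 -0.034 0 -0.083;0.016 0.0175 -0.034 0 -0.083;0.016 0.0175 -0.034 0 -0.083;0.016 0.0175 -0.034 0 -0.083;0.016 0.0175 -0.034 0 -0.083;0.016 0.0175 -0.034 0 -0.083;0.016 0.0175 -0.034 0 -0.083;0.016 0.0175 -0.034 0 -0.083;0.016 0.0175 -0.034 0 -0.083;0.016 0.0175 -0.034 0 -0.083;0.016 0.0175 -0.034 0 -0.083;0.016 0.0175 -0.034 0 -0.083;0.016 0.0175 -0.034 0 -0.083;0.016 0.0175 -0.034 0 -0.083;0.016 0 0 0 0'
```

```text
clock: 1.73
ee_pos: [0.5413, -0.0101, 0.2426]
orientation: [0.802, 0.598, -0.0, 0.002]
contact_force: [-0.4, -0.2, -0.3]
opening: 0.187
finger_force: 0.0
```

```bash
python3 -m creep '0.016 0.003 -0.003 -0.03 0.003;0.016 0.003 -0.003 -0.03 0.003;0.016 0.003 -0.003 -0.03 0.003;0.016 0.003 -0.003 -0.02 0.003;0.016 0.002 0 -0.01 0.003;0.016 0 0 0 0'
python3 - <<'E'
from bench import bot
import cv2
from h import *
c=bot.capture("wrist"); cv2.imwrite("pics/w1.png",c["img"][:,:,::-1]); np.savez("w1.npz",**{k:c[k] for k in "KRt"})
for n,p in dict(small=(.5363,.1183,.03),big=(.5658,.016,.032),wide=(.5964,.125,.018),narrow=(.6285,.0307,.018)).items(): print(n,w2px(c,p).round(1))
E
```

```text
clock: 2.23
ee_pos: [0.5524, -0.0141, 0.1202]
orientation: [0.793, 0.609, -0.002, -0.001]
contact_force: [-0.4, 0.3, 0.3]
opening: 0.19
finger_force: 0.0
small [240.   44.4]
big [333.6 201. ]
wide [336.9   8.3]
narrow [419.1 152. ]
```

View pics/w1.png

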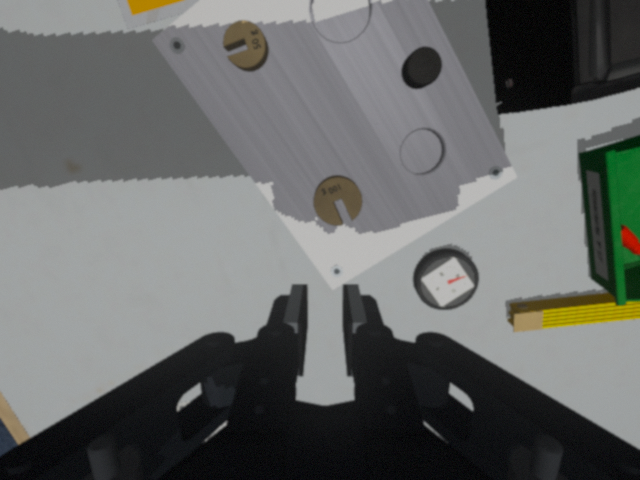

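The wrist view puts the big weight's top at (338,201), the small one's at (246,46), the narrow recess at (422,151), the wide recess at (340,10), and the fingertips' middle at (325,287). All targets lie 3–6 px to the right of the prediction, so I'll check this against the fingers themselves.

Run:
```python
from bench import bot
from h import *
from scipy.spatial.transform import Rotation as Ro
c=dict(np.load("w1.npz")); s=bot.observe()
R=Ro.from_quat(s["orientation"]).as_matrix(); p=s["ee_pos"]
print(R[:,0],p, "tip px",[w2px(c,p+R@np.array([x,y,.011])).round(1).tolist() for x in(-.011,.011) for y in (-.008,.008)])
for n,q in dict(small=(246,46,.03),big=(338,201,.032),wide=(340,10,.018),narrow=(422,151,.018)).items(): print(n,px2w(c,q[:2],q[2]).round(4))
```

```text
[ 0.25816117  0.9661013  -0.00104667] [ 0.55323531 -0.01402731  0.12189989] tip px [[309.8, 322.7], [344.3, 322.7], [309.2, 278.6], [345.1, 278.7]]
small [0.5394 0.1166 0.03  ]
big [0.5686 0.0153 0.032 ]
wide [0.598  0.1237 0.018 ]
narrow [0.6305 0.0308 0.018 ]
```

```bash
python3 -m creep '0.016 0.003 -0.003 -0.025 0;0.016 0.003 -0.003 -0.025 0;0.016 0 0 -0.02 0;0.016 0 0 -0.01 0;0.016 0 0 -0.005 0;0.016 0 0 0 0;0.016 0 0 0 0'
```

```text
clock: 2.87
ee_pos: [0.5605, -0.0199, 0.0387]
orientation: [0.793, 0.609, 0.001, 0.0]
contact_force: [0.5, 0.1, 0.5]
opening: 0.189
finger_force: 0.0
```

```bash
python3 -m creep '0.016 -0.0015 0 -0.003 0;0.016 0 0 -0.002 0;0.016 0.0013 0.0048 0 0;0.016 0.0013 0.0048 0 0;0.016 0.0013 0.0048 0 0;0.016 0.002 0.0077 0 0;0.016 0.002 0.0077 0 0;0.016 0.002 0.0077 0 0;0.016 0.002 0.0077 0 0;0.016 0.002 0.0077 0 0;0.016 0.002 0.0077 0 0;0.016 0.002 0.0077 0 0;0.016 0.002 0.0077 0 0;0.016 0.0013 0.0048 0 0;0.016 0 0 0 0;0.016 0 0 0 0'
python3 - <<'E'
from bench import bot
import cv2
from h import *
c=bot.capture("wrist"); cv2.imwrite("pics/w2.png",c["img"][:,:,::-1]); np.savez("w2.npz",**{k:c[k] for k in "KRt"})
E
```

```text
clock: 4.2
ee_pos: [0.5792, 0.0612, 0.0322]
orientation: [0.793, 0.609, -0.0, -0.0]
contact_force: [-0.2, -1.0, 0.0]
opening: 0.186
finger_force: 0.0
```

View pics/w2.png

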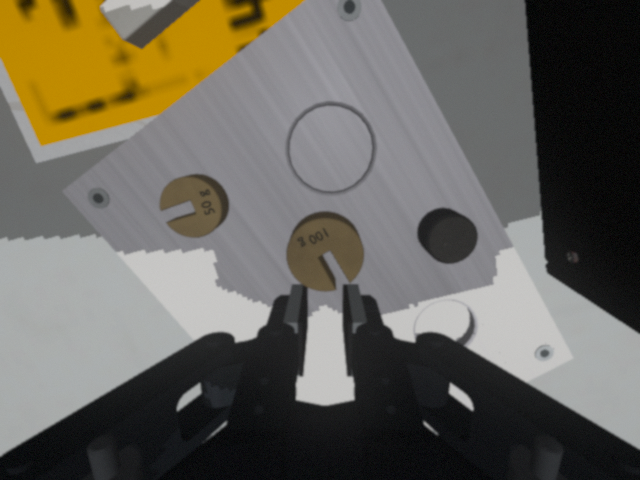

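The big weight sits squarely in the V at (325,250). The wide recess is straight ahead at (331,147), and the small weight is at (194,205).

Run:
```python
from h import *
c=dict(np.load("w2.npz"))
w=px2w(c,(331,147),.018);b=px2w(c,(325,250),.032); print(w,b,w-b)
print("small",px2w(c,(193.5,205),.030))
print("narrow",px2w(c,(443,329),.018))
```

```text
[0.59891504 0.12599827 0.018     ] [0.58619808 0.08788169 0.032     ] [ 0.01271696  0.03811658 -0.014     ]
small [0.54043394 0.11881548 0.03      ]
narrow [0.62969552 0.03025259 0.018     ]
```

```bash
python3 -m creep '0.016 0.0013 0.0041 0 0;0.016 0.0013 0.0041 0 0;0.016 0.0013 0.0041 0 0;0.016 0.0013 0.0041 0 0;0.016 0.0013 0.0041 0 0;0.016 0.0013 0.0041 0 0;0.016 0.0013 0.0041 0 0;0.016 0.0013 0.0041 0 0;0.016 0.0013 0.0041 0 0;0.016 0 0 0 0;0.016 0 0 0 0'
python3 - <<'E'
from bench import bot
import cv2
from h import *
c=bot.capture("wrist"); cv2.imwrite("pics/w3.png",c["img"][:,:,::-1]); np.savez("w3.npz",**{k:c[k] for k in "KRt"})
E
```

```text
clock: 5.17
ee_pos: [0.591, 0.0981, 0.0323]
orientation: [0.793, 0.609, 0.0, -0.0]
contact_force: [-0.1, 0.0, -0.6]
opening: 0.187
finger_force: 0.0
```

View pics/w3.png

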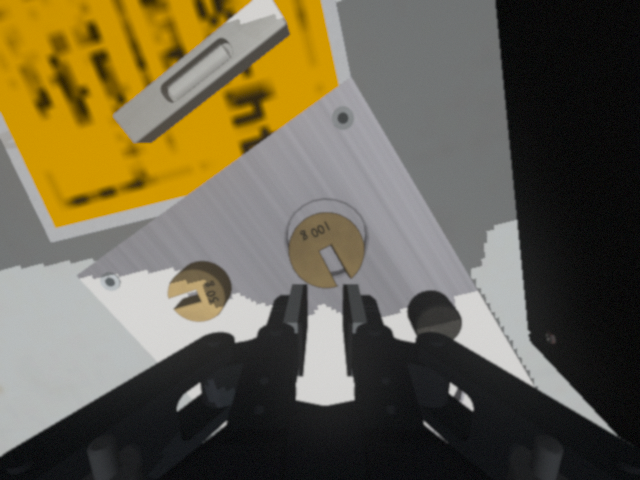

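The disc at (326,249) overlaps the recess, whose rim shows a crescent on the far side at about (326,205). It hasn't dropped yet, so a few more millimetres are needed.

```bash
python3 - <<'E'
from h import *
c=dict(np.load("w3.npz"))
print(px2w(c,(327,241),.018),px2w(c,(326,249.5),.032))
E
python3 -m creep '0.016 0.0005 0.0015 0 0;0.016 0.0005 0.0015 0 0;0.016 0 0 0 0;0.016 0 0 0 0'; python3 -m creep '0.016 0.0005 0.0015 0 0;0.016 0 0 0 0';python3 - <<'E'
from bench import bot
import cv2
from h import *
c=bot.capture("wrist"); cv2.imwrite("pics/w4.png",c["img"][150:330,200:460,::-1].repeat(3,0).repeat(3,1)[:600]); np.savez("w4.npz",**{k:c[k] for k in "KRt"})
E
```

```text
[0.59874768 0.12433721 0.018     ] [0.59840561 0.12495127 0.032     ]
clock: 5.55
ee_pos: [0.592, 0.1007, 0.0323]
orientation: [0.793, 0.609, -0.0, -0.0]
contact_force: [0.6, 0.5, -0.0]
opening: 0.192
finger_force: 0.0
clock: 5.72
ee_pos: [0.5925, 0.1024, 0.0323]
orientation: [0.793, 0.609, -0.0, -0.0]
contact_force: [-0.6, -0.5, -0.4]
opening: 0.186
finger_force: 0.1
```

View pics/w4.png

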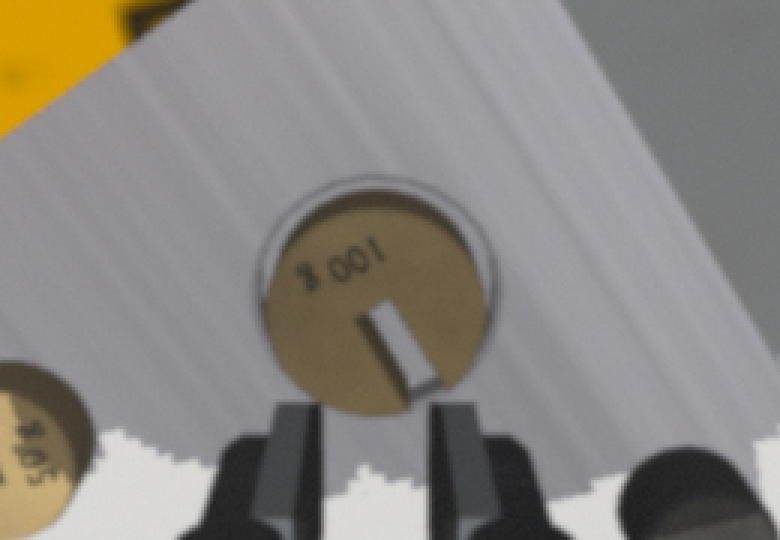

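Run:
```python
from h import *
c=dict(np.load("w4.npz"))
h=px2w(c,(325,249),.018); print("hole",h)
for z in (.025,.032): print(z,px2w(c,(326,254),z),[np.linalg.norm(px2w(c,(288.,254),z)-px2w(c,(363.,254),z))])
print("hole d",np.linalg.norm(px2w(c,(284.5,249),.018)-px2w(c,(365.5,249),.018)))
c=dict(np.load("w3.npz")); print("w3 d",np.linalg.norm(px2w(c,(287.5,249),.032)-px2w(c,(364.5,249),.032)))
```

```text
hole [0.59842096 0.12513407 0.018     ]
0.025 [0.59882897 0.12500289 0.025     ] [np.float64(0.03220258719477022)]
0.032 [0.59941165 0.1272742  0.032     ] [np.float64(0.030578041455740723)]
hole d 0.036375731930641794
w3 d 0.031248284488572076
```

With its top at z = 0.025, the big weight measures 32.2 mm across and its centre falls within 0.5 mm of the recess, so it is seated. At z = 0.032 it would measure only 30.6 mm. Next I'll back off and go behind the small weight.

```bash
python3 -m creep '0.016 -0.001 -0.004 0 0;0.016 -0.002 -0.007 0 0;0.016 -0.001 -0.004 0.01 0;0.016 0 0 0.02 0;0.011 -0.003 0.002 0.015 0.118;0.011 -0.01 0.007 0 0.118;0.011 -0.01 0.0075 0 0.118;0.011 -0.01 0.0075 0 0.118;0.011 -0.01 0.0075 0 0.118;0.011 -0.01 0.0075 0 0.118;0.011 -0.01 0.0075 0 0.118;0.011 -0.008 0.006 0 0.118;0.011 -0.002 0.001 0 0.119;0.011 0 0 0 0;0.011 0 0 0 0'
python3 - <<'E'
from bench import bot
import cv2
from h import *
s=bot.observe();print(s["ee_pos"],np.degrees(2*np.arctan2(s["orientation"][1],s["orientation"][0])))
c=bot.capture("wrist"); cv2.imwrite("pics/w5.png",c["img"][:,:,::-1]); np.savez("w5.npz",**{k:c[k] for k in "KRt"})
E
```

```text
clock: 7.02
ee_pos: [0.5158, 0.14, 0.078]
orientation: [0.377, 0.926, 0.0, 0.0]
contact_force: [0.2, -0.5, 0.0]
opening: 0.13
finger_force: 0.0
[0.5158386  0.13997261 0.0780242 ] 135.6930646553139
```

View pics/w5.png

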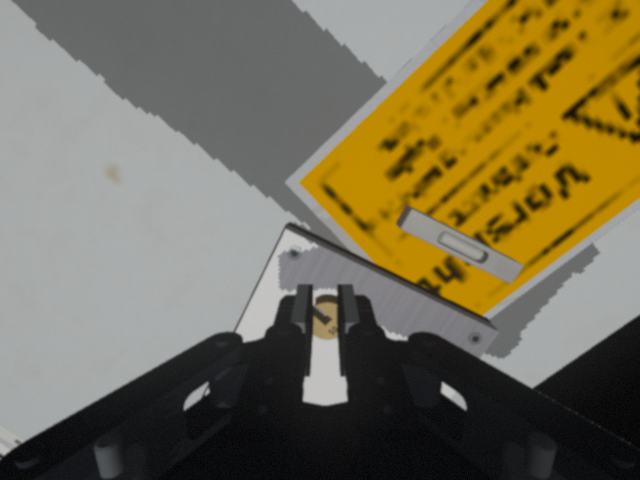

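The small weight shows between the fingers at (325,317), on the centre line, with its slot about 40° off the push line. I'll narrow the gap to 9 mm so the fingers stay clear of the slot, then go down.

```bash
python3 -m creep '0.009 0 0.001 -0.02 0;0.009 0 0 -0.015 0;0.009 0 0 -0.008 0;0.009 0 0 -0.003 0;0.009 0 0 0 0;0.009 0 0 0 0'
```

```text
clock: 7.57
ee_pos: [0.5159, 0.1415, 0.0318]
orientation: [0.376, 0.927, 0.0, 0.0]
contact_force: [-0.6, 0.4, -0.9]
opening: 0.107
finger_force: 0.0
```

```bash
python3 -m creep '0.009 0.0036 -0.0035 0 0;0.009 0.0036 -0.0035 0 0;0.009 0.0036 -0.0035 0 0;0.009 0.0066 -0.0064 0 0;0.009 0.0066 -0.0064 0 0;0.009 0.0066 -0.0064 0 0;0.009 0.0066 -0.0064 0 0;0.009 0.0066 -0.0064 0 0;0.009 0.0066 -0.0064 0 0;0.009 0.0066 -0.0064 0 0;0.009 0.0066 -0.0064 0 0;0.009 0.0066 -0.0064 0 0;0.009 0.0066 -0.0064 0 0;0.009 0 0 0 0;0.009 0 0 0 0'
python3 - <<'E'
from bench import bot
import cv2
from h import *
s=[bot.capture("top"),bot.capture("scene")]
np.savez("t6.npz",**{k:s[0][k] for k in "KRt"})
a=cv2.resize(s[0]["img"][190:270,275:375],None,fx=5,fy=5,interpolation=cv2.INTER_CUBIC)
b=s[1]["img"][200:270,260:360]; b=cv2.resize(b,(400,280),interpolation=cv2.INTER_CUBIC)
o=np.zeros((600,800,3),np.uint8); o[:400,:500]=a; o[320:600,400:800]=b
cv2.imwrite("pics/t6.png",o[:,:,::-1])
E
```

```text
clock: 8.82
ee_pos: [0.5925, 0.0664, 0.0312]
orientation: [0.376, 0.927, -0.0, 0.0]
contact_force: [-0.2, -0.4, 0.9]
opening: 0.107
finger_force: 0.0
```

View pics/t6.png

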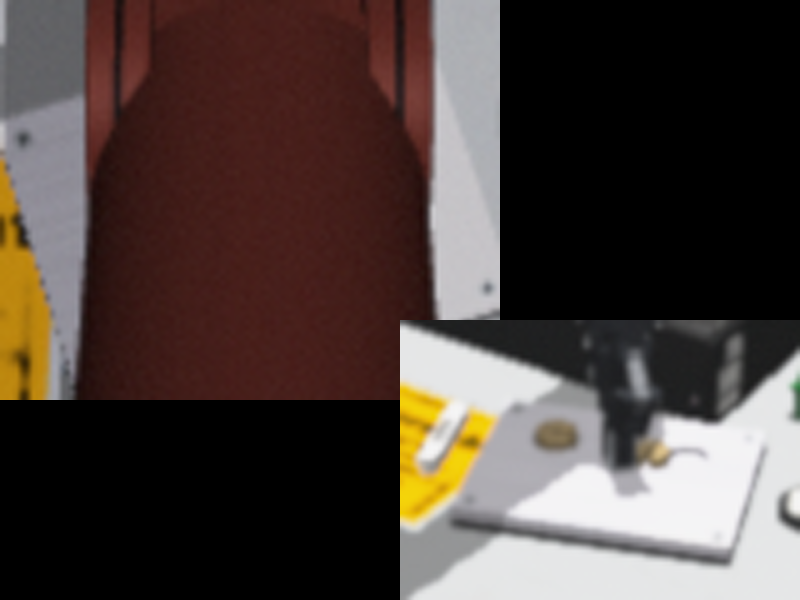

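The top view is blocked by the arm. The scene inset shows the big weight seated at about (556,434), and the small one in front of the fingers at (655,453), heading at the narrow recess's rim near (690,453).

```bash
python3 -m creep '0.009 0.003 -0.0029 0 0;0.009 0.003 -0.0029 0 0;0.009 0.003 -0.0029 0 0;0.009 0.003 -0.0029 0 0;0.009 0.003 -0.0029 0 0;0.009 0.003 -0.0029 0 0;0.009 0.003 -0.0029 0 0;0.009 0 0 0 0;0.009 0 0 0 0'
python3 - <<'E'
from bench import bot
import cv2
i=bot.capture("scene"); cv2.imwrite("pics/s7.png",cv2.resize(i["img"][205:270,260:360,::-1],None,fx=6,fy=6,interpolation=cv2.INTER_CUBIC))
E
for k in 1 2; do :; done
python3 -m creep '0.009 0.0007 -0.0007 0 0;0.009 0 0 0 0'
```

```text
clock: 9.67
ee_pos: [0.6134, 0.0464, 0.0313]
orientation: [0.375, 0.927, -0.0, 0.0]
contact_force: [-0.3, 0.2, -0.3]
opening: 0.103
finger_force: 0.0
clock: 9.88
ee_pos: [0.614, 0.0463, 0.0313]
orientation: [0.375, 0.927, 0.0, -0.0]
contact_force: [0.2, -0.9, 0.1]
opening: 0.103
finger_force: 0.0
```

```bash
python3 -m creep '0.009 0.0007 -0.0007 0 0;0.009 0 0 0 0;0.009 0 0 0 0'
python3 - <<'E'
from bench import bot
print(bot.observe()["contact_force"])
E
```

```text
clock: 10.13
ee_pos: [0.6147, 0.0455, 0.0313]
orientation: [0.375, 0.927, -0.0, -0.0]
contact_force: [-0.3, -0.0, -0.8]
opening: 0.109
finger_force: 0.0
[-0.25057082 -0.02134122 -0.82851579]
```

```bash
python3 -m creep '0.009 -0.004 0.004 0 0;0.009 -0.007 0.007 0 0;0.009 -0.007 0.007 0 0;0.009 -0.004 0.004 0.01 0;0.009 0 0 0.03 0;0.009 0 0 0.03 -0.118;0.009 -0.003 -0.006 0.02 -0.118;0.009 -0.003 -0.006 0 -0.118;0.009 -0.003 -0.006 0 -0.118;0.009 -0.003 -0.006 0 -0.118;0.009 -0.003 -0.006 0 -0.118;0.009 -0.003 -0.006 0 -0.118;0.009 -0.003 -0.006 0 -0.118;0.009 0 -0.003 0 -0.118;0.009 0 0 0 0;0.009 0 0 0 0'
python3 - <<'E'
from bench import bot
import cv2
from h import *
c=bot.capture("wrist"); np.savez("w8.npz",**{k:c[k] for k in "KRt"})
o=w2px(c,(.630,.0305,.022)); p=w2px(c,(.5985,.125,.024)); print(o,p)
i=c["img"][:,:,::-1]
f=lambda q:cv2.resize(cv2.getRectSubPix(np.ascontiguousarray(i),(66,100),tuple(map(float,q))),(396,600),interpolation=cv2.INTER_CUBIC)
cv2.imwrite("pics/w8.png",np.hstack([f(p),f(o)]))
E
```

```text
clock: 11.47
ee_pos: [0.5715, 0.0231, 0.1219]
orientation: [0.792, 0.611, 0.0, -0.0]
contact_force: [0.2, 0.4, 0.1]
opening: 0.108
finger_force: 0.0
[404.29416057 213.73266826] [325.74262039  81.69274596]
```

View pics/w8.png

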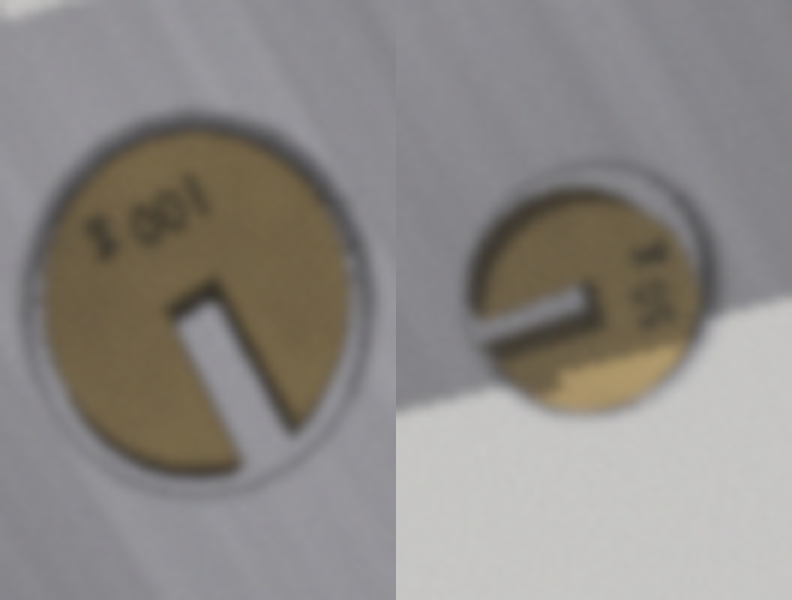

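The left half of the crop shows the big weight flat and concentric in the wide recess. The right half shows the small one inside the narrow rim: disc centre (588,301), rim centre (592,286). I'll check whether that fits a seated disc.

Run:
```python
from h import *
c=dict(np.load("w8.npz"))
f=lambda u,v,base,off:(base[0]+(u-off+.5)/6-.5-32.5,base[1]+(v+.5)/6-.5-49.5)
o=(404.294,213.733)
g=lambda u,v,z:px2w(c,f(u,v,o,396),z)[:2]*1e3
h=(g(466,286,.018)+g(718,286,.018))/2
hv=(g(592,160,.018)+g(592,413,.018))/2
print("hole",h,hv, np.linalg.norm(g(466,286,.018)-g(718,286,.018)))
for z in(.023,.030):
    print(z,"disc",g(588,301,z),"off",g(588,301,z)-h,"dv",np.linalg.norm(g(588,189,z)-g(588,412,z)),"dh",np.linalg.norm(g(480,301,z)-g(698,301,z)))
```

```text
hole [630.84482162  31.0838509 ] [630.7834025   30.76476134] 29.495587936409645
0.023 disc [629.17839061  30.748055  ] off [-1.66643101 -0.33579589] dv 26.128630233283886 dh 25.026210465840823
0.03 disc [627.95677973  32.57459898] off [-2.88804189  1.49074809] dv 25.33471875468811 dh 24.265795718600227
```

The seated case fits: the offset is 1.7 mm, inside the 2 mm clearance, and the sizes match. A light touch from above will confirm the height: seated, contact comes at a TCP z of about 0.034; perched, about 0.041.

```bash
python3 -m creep '0.009 0.01 0.001 -0.01 0;0.009 0.015 0.002 -0.015 0;0.009 0.015 0.002 -0.015 0;0.009 0.0125 0.002 -0.015 0;0.009 0.005 0.001 -0.01 0;0.009 0 0 -0.01 0;0.009 0 0 -0.005 0;0.009 0 0 0 0;0.009 0 0 0 0'; python3 -m creep '0.009 0 0 -0.0015 0;0.009 0 0 -0.0015 0;0.009 0 0 0 0'
```

```text
clock: 12.27
ee_pos: [0.6287, 0.0303, 0.0416]
orientation: [0.793, 0.61, -0.0, -0.0]
contact_force: [-0.1, -0.1, -0.2]
opening: 0.104
finger_force: 0.0
clock: 12.52
ee_pos: [0.6292, 0.0305, 0.0387]
orientation: [0.793, 0.61, 0.0, 0.0]
contact_force: [-0.7, 0.2, 0.3]
opening: 0.107
finger_force: 0.0
```

```bash
for i in 1; do :; done; python3 -m creep '0.009 0 0 -0.001 0;0.009 0 0 0 0'; python3 -m creep '0.009 0 0 -0.001 0;0.009 0 0 0 0'; python3 -m creep '0.009 0 0 -0.001 0;0.009 0 0 0 0'
```

```text
clock: 12.68
ee_pos: [0.6292, 0.0305, 0.0374]
orientation: [0.793, 0.61, 0.0, -0.0]
contact_force: [-0.5, 0.8, 0.2]
opening: 0.104
finger_force: 0.0
clock: 12.85
ee_pos: [0.6291, 0.0305, 0.0362]
orientation: [0.793, 0.609, -0.0, -0.0]
contact_force: [0.2, -0.2, 0.2]
opening: 0.106
finger_force: 0.0
clock: 13.02
ee_pos: [0.6291, 0.0304, 0.0351]
orientation: [0.793, 0.609, -0.0, -0.0]
contact_force: [-0.4, 0.4, 1.1]
opening: 0.103
finger_force: 0.0
```

No contact down to z = 0.035, which puts the highest point of the small weight at 0.024 or lower, so it is seated flat. I'll lift clear and hand in.

```bash
python3 -m creep '0.009 0 0 0.005 0;0.009 0 0 0.02 0;0.009 0 0 0.04 0;0.009 0 0 0.04 0;0.009 0 0 0 0;0.009 0 0 0 0;0.009 0 0 0 0' && python3 -c "
from bench import bot
print(bot.job_done())"
```

```text
clock: 13.6
ee_pos: [0.6291, 0.0306, 0.1406]
orientation: [0.793, 0.61, 0.0, -0.0]
contact_force: [0.7, 0.1, -1.1]
opening: 0.106
finger_force: 0.0
the job is handed in; nothing more can be done
None
```

Both weights were pushed into their own recesses and measured as seated (big by camera, small by camera and a light touch from above); I handed the job in at 13.6 s, and no verdict came back.

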